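# Wedge the handpiece rest into its bench dock

### The arm

A 6-joint arm with a two-finger parallel gripper is mounted at the origin on a cart in front of the work surface, level with it; the furniture and walls round the work are solid. World frame = base frame: x ahead of the robot, y to its left, z up, the work surface at z = 0. Lengths are in m, angles in rad, forces in N, time in s.
With the tool pointing down it reaches from about 0.375 to 0.925 m from the base axis. Payload 5.7 kg.
Tool frame: the origin (TCP) lies at the very end of the fingers, on their centre line; the grasp point (between the pads) lies 19 mm behind it; z points along the fingers, y is the direction in which the jaws open and shut (so a half turn about z gives the same grasp; the last joint's range is limited). The gripper opens to 88 mm and grips with 3 to 60 N. Pads are 20 mm wide; open, the fingers measure 115 mm over their backs; the gripper's body (75 mm by 178 mm) begins 61 mm behind the grasp point.
Start: joints at [1.168, 0.359, 1.51, -0, 1.272, -0.115], TCP at [0.17, 0.575, 0.223] pointing down, gripper open.
Joint ranges: [-2.97, 2.97], [-1.01, 2.36], [0.21, 2.38], [-0.96, 4.11], [0.2, 2.71], [-2.98, 2.98]. Speed limits (rad/s): [2.39, 2.39, 3.14, 3.14, 3.14, 3.14].

### API

Orientations are given as [roll, pitch, yaw] about the fixed x, y, z axes, in that order (R = Rz(yaw) Ry(pitch) Rx(roll)).
In Python, from cell import sensors, viewer, order gives the robot as it stands. The module is installed in compiled form; this text tells all that it offers.
- The arm moves only by the tool play_rows, never from a script. Its argument "commands" is text: rows parted by semicolons, each of 4 numbers parted by spaces: the shift along the tool's x, y, z in cm, then the turn about the tool's z in rad. In form: tx ty tz roll; .... A call has 1 to 12 rows; each row shifts and turns the pose as measured when the row begins, along the tool's axes as they then stand; what a row does not reach is not made up. A row lasts 1/12 s, in which the tool goes at most 41.7 mm and 7.16 degrees, less where a joint would pass 70% of its speed; a pose out of reach is approached as far as the arm can. A call with a gripper value outside its range is refused whole. "claw" is the finger opening in cm, from 0 to 8.78, set as the call begins (left out, the last holds). The fingers move at their own pace and stop on an object; "newtons" is the grip in N (left out, the last holds). Time passes only in rows, so rows that do not move let the fingers close. It gives the time, the measured TCP pose, the force and the opening at its end, in the units of the state.
- sensors.sense(): the state, without advancing time (a new reading comes with each control period).
- viewer.snapshot(name): name is "scene" or "top"; returns the picture (420x560x3 uint8, red, green, blue); there is no depth.
- viewer.get_calibration(name): a dict with "K" (3x3 intrinsics, pixels), "extrinsics" (4x4, takes a point from world to camera coordinates). Camera axes: x right, y down, z forward; pixel columns grow to the right and rows downward; lengths in m; the calibration is good to about 2 mm. A picture is of the moment at which its call begins. get_calibration takes no time and is no camera call.
- order.close_job(): hands the job in, once; it reports no verdict.
The state is a dict: "time_s": time; "q": joint angles; "qvel": joint speeds; "tau": joint torques, N m; "eef_pos": TCP position; "eef_rot": TCP orientation; "wrist_force": force on the tool from outside, world axes, zero at the start; "moment": the same for the moment, N m; "width": finger opening in m.
Only numpy, scipy, OpenCV 4.12 (cv2) and the standard library are available. Lean on these libraries where they do the work, as an engineer would, in place of code of your own. Each camera call takes 0.05 s, during which the arm holds its last target. There are 200 camera calls.

### The job

Fit the handpiece rest that has the dovetailed, wedge-shaped foot into the grey dock: set it down on the dock's flat apron, narrow end of the foot first, and slide it forward between the two rails until it wedges tight, then let go. Leave the other rest, the one with the round foot, where it stands.

Things in the scene. Friction and masses are not known exactly. Their poses are not given: they have to be found in the camera images.
- dovetail_rest: Loose steel rest, 78 mm tall, 0.2 kg. Wedge-shaped dovetail foot 56 mm long, 14 high, underside 36 wide at the narrow end (+x), 56 at the back. On its middle a round post of 18 mm diameter, bare from 18 to 58 mm up; grip it 40 mm up to clear the dock's rails. Fork on top, 42 mm along y, 14 along x. Origin: centre of the underside, z up. Starts upright, narrow end roughly away from the robot.
- dock: Fixed dock: grey plate 190 x 112 mm, its top (floor) 10 mm over the worktop. Origin: underside, mid plate; x: the way to slide. Front (x -97 to -22 mm): flat open apron, where a foot with its middle at x = -60, y = 0 stands clear. Then (x -22 to 90) two aluminium rails 16 mm high over the floor, undercut, closing in by 10 degrees each: the gap on the floor is 71 mm at the mouth, 32 at the far end.
- dock_home (a point): Point on the dock's floor, midway between the rails, 50 mm along x from the dock's origin; axes as the dock's. The foot's origin is here when it touches both rails. No end stop: the smooth rails centre, turn and stop the foot; a push of 8 to 15 N along x wedges it. Their undercut holds the foot down, so it cannot be put in here from above.
- round_rest: The other loose steel rest: the same post and fork on a round foot of 72 mm diameter, 14 mm high. Not to be used. It stands some 15 cm from the first, on either side. Origin: centre of its underside, z up. A tall mixer (335 mm, nearest corner at x = 0.50, y = 0.07 m) stands between the rests and the dock: carry past it on the robot's side, about x = 0.39 m at y = 0, above a 110 mm bottle.

How it is judged:
By the outcome, as a careful person would: the job done as asked, in the order asked, and still so for the second after the job is handed in, with the robot touching nothing.
It also fails if it takes over 48 s, if anything falls off the work surface, if the arm or the gripper's body presses on something with over 40 N, if the wrist force passes 120 N, or if a joint passes its speed limit or range.

## Working session

There is one attempt and no reset: what is moved stays moved. The work goes in short steps, Python scripts to look and compute and a tool call to move; the robot and the scene stay as the last step left them, time stands still between calls to the robot, and variables do not carry over. Pictures are saved under pics/ and viewed, about 8 in all and at most 12, crops included, and the job is handed in when it is done.

Besides the shell and the picture viewer there is one more tool, called after "Request:" as name(argument=value, ...), one argument or row to a line, values as JSON. play_rows: Moves the arm, as the interface text tells. Its arguments: {"type":"object","properties":{"commands":{"type":"string"},"claw":{"type":"number"},"newtons":{"type":"number"}},"required":["commands"]}

```bash
mkdir -p pics; python3 - <<'E'
from cell import sensors, viewer
import cv2,numpy as np
np.set_printoptions(precision=4,suppress=True)
for n in("scene","top"):
    im=viewer.snapshot(n); cv2.imwrite(f"pics/{n}0.png",im[:,:,::-1]); c=viewer.get_calibration(n); print(n,c["K"],c["extrinsics"])
print(sensors.sense())
E
```

```text
scene [[494.2076   0.     273.5547]
 [  0.     494.2076 200.0246]
 [  0.       0.       1.    ]] [[-0.7116 -0.7024  0.0183  0.3741]
 [-0.3017  0.2819 -0.9108  0.1926]
 [ 0.6345 -0.6536 -0.4126  0.7687]
 [ 0.      0.      0.      1.    ]]
top [[546.9883   0.     276.9656]
 [  0.     546.9883 209.6587]
 [  0.       0.       1.    ]] [[-0.0234 -0.9996  0.0139  0.0249]
 [-0.9906  0.0213 -0.1352  0.4859]
 [ 0.1348 -0.0169 -0.9907  1.3038]
 [ 0.      0.      0.      1.    ]]
{'time_s': 0.1, 'q': array([ 1.1679,  0.3594,  1.5113,  0.    ,  1.2725, -0.1151]), 'qvel': array([ 0.0009, -0.0008, -0.0021,  0.0011,  0.0013, -0.0002]), 'tau': array([  0.0002, -51.6361, -27.1405,   0.0678,   0.0275,  -0.    ]), 'eef_pos': array([0.1701, 0.5747, 0.2219]), 'eef_rot': array([-3.1399, -0.0002,  2.8538]), 'wrist_force': array([ 0.5089, -0.3857,  0.521 ]), 'moment': array([-0.0012,  0.0032, -0.0536]), 'width': 0.08788091430133}
```

View pics/scene0.png

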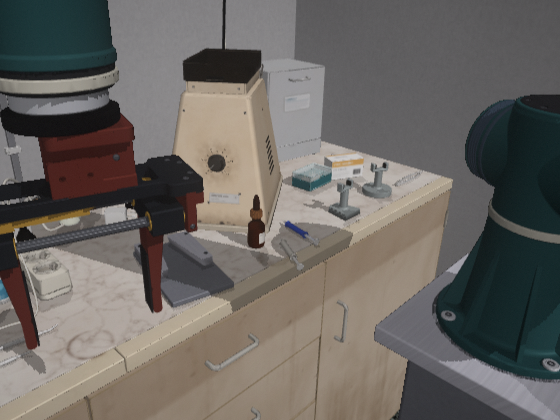

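View pics/top0.png

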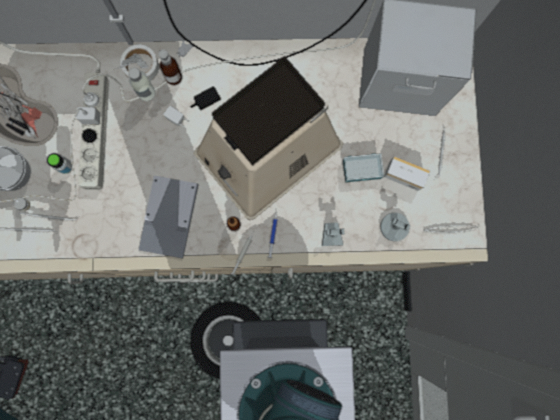

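The scene view shows the dock left of the mixer and the two rests to the right. The top view has the dock around (170,217), the wedge-foot rest near (333,235), the round one near (394,225) and the bottle at (234,223). I'll enlarge the dock and the rest.

```bash
python3 - <<'E'
import cv2,numpy as np
im=cv2.imread("pics/top0.png")
a=cv2.resize(im[170:265,130:205],None,fx=5,fy=6,interpolation=cv2.INTER_CUBIC)
b=cv2.resize(im[190:265,310:370],None,fx=6.6667,fy=7.6,interpolation=cv2.INTER_CUBIC)
a=cv2.resize(im[170:265,130:205],None,fx=6,fy=6,interpolation=cv2.INTER_CUBIC)
b=cv2.resize(im[205:255,310:350],None,fx=8,fy=8,interpolation=cv2.INTER_CUBIC)
o=np.zeros((570,775,3),np.uint8); o[:,:450]=a; o[:400,455:]=b
cv2.imwrite("pics/c1.png",o)
E
```

```text
(no output)
```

View pics/c1.png

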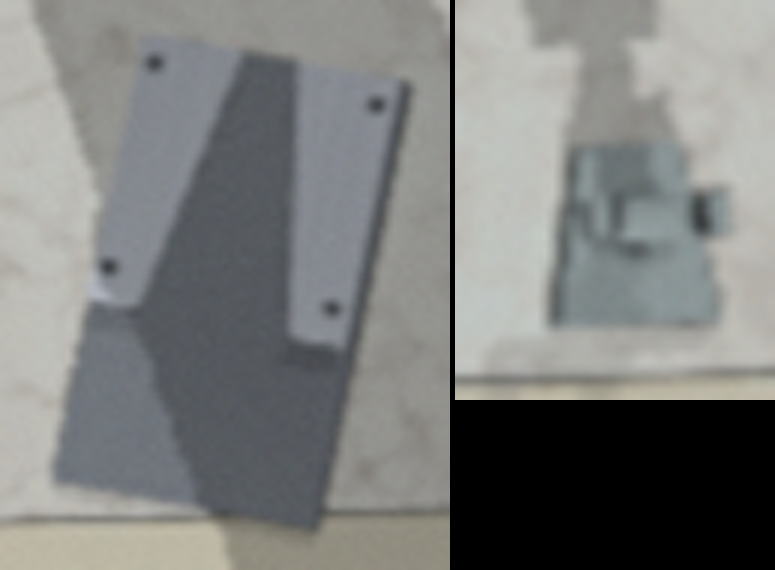

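```bash
cat > h.py <<'E'
from cell import sensors, viewer
import numpy as np
np.set_printoptions(precision=4,suppress=True)
def unp(n,pts,z):
    c=viewer.get_calibration(n);K=c["K"];E=c["extrinsics"];R=E[:3,:3];C=-R.T@E[:3,3]
    o=[]
    for u,v in pts:
        d=R.T@np.linalg.solve(K,[u,v,1]); o.append(C+d*(z-C[2])/d[2])
    return np.array(o)
def proj(n,P):
    c=viewer.get_calibration(n);E=c["extrinsics"];p=np.asarray(P)@E[:3,:3].T+E[:3,3]; p=p@c["K"].T
    return p[:,:2]/p[:,2:]
E
python3 - <<'E'
from h import *
def A(p,z): return unp("top",[(130+x/6,170+y/6) for x,y in p],z)
def B(p,z): return unp("top",[(310+(x-455)/8,205+y/8) for x,y in p],z)
f=A([(55,482),(315,530)],.01);m=A([(140,305),(290,335)],.026);e=A([(240,52),(297,62)],.026);o=A([(143,38),(408,82)],.026)
for n,q in zip("fmeo",(f,m,e,o)): print(n,q,q.mean(0),np.linalg.norm(q[0]-q[1]))
d=e.mean(0)-m.mean(0);print("len",np.linalg.norm(d),"yaw",np.arctan2(d[1],d[0]))
d=o.mean(0)-f.mean(0);print("len",np.linalg.norm(d),"yaw",np.arctan2(d[1],d[0]))
for q in(f,o,m,e): d=q[0]-q[1];print("lat yaw",np.arctan2(-d[0],d[1]))
n=B([(572,145),(683,145)],.010);b=B([(553,322),(718,325)],.004);k=B([(655,212)],.078)
print(n,b,k);print(n.mean(0),b.mean(0),(n.mean(0)+b.mean(0))/2);d=n.mean(0)-b.mean(0);print(np.linalg.norm(d),np.arctan2(d[1],d[0]))
print(unp("top",[(234,223)],.1))
E
```

```text
f [[0.396  0.3538 0.01  ]
 [0.3741 0.2479 0.01  ]] [0.385  0.3009 0.01  ] 0.10823976505853497
m [[0.4662 0.3164 0.026 ]
 [0.4526 0.2555 0.026 ]] [0.4594 0.2859 0.026 ] 0.062391140811894355
e [[0.5701 0.2761 0.026 ]
 [0.5654 0.2527 0.026 ]] [0.5678 0.2644 0.026 ] 0.023852648085468157
o [[0.5768 0.3159 0.026 ]
 [0.5561 0.2072 0.026 ]] [0.5664 0.2616 0.026 ] 0.11068004165239573
len 0.11049093087432403 yaw -0.1959826229514995
len 0.18629780423481052 yaw -0.21332393090700646
lat yaw -0.2044574093433641
lat yaw -0.1877650497909044
lat yaw -0.21988905737117595
lat yaw -0.19700166577855113
[[ 0.4532 -0.1038  0.01  ]
 [ 0.4524 -0.1382  0.01  ]] [[ 0.3988 -0.0966  0.004 ]
 [ 0.3968 -0.1477  0.004 ]] [[ 0.4254 -0.1204  0.078 ]]
[ 0.4528 -0.121   0.01  ] [ 0.3978 -0.1221  0.004 ] [ 0.4253 -0.1216  0.007 ]
0.0553259488502403 0.020611666733051755
[[0.4482 0.1151 0.1   ]]
```

Request:
play_rows(
  commands="0 -4 0 0;0 -4 0 0;0 -4 0 0;0 -4 0 0;0 -4 0 0;-3.9 -0.2 0 0.1;-3.9 -0.2 0 0.1;-3.9 -0.2 0 0.1;-3.9 -0.2 0 0.1;-3.9 -0.2 0 0.1;-3.9 -0.2 0 0.1;-3.9 -0.2 0 0.1",
  claw=8.7,
)

```text
time_s: 1.1
eef_pos: [0.3238, 0.2086, 0.2156]
eef_rot: [-3.134, 0.001, 2.14]
wrist_force: [0.6, 0.3, -0.1]
width: 0.087
```

Request:
play_rows(
  commands="-3.9 -0.1 -0.1 0.1;-3.9 -0.1 -0.1 0.1;-3.9 -0.2 -0.1 0.1;-3.9 -0.2 -0.1 0.1;-3.9 -0.2 -0.1 0.1;-3.9 -0.2 -0.1 0.1;-3.9 -0.2 -0.1 0.1;-3.9 -0.2 -0.1 0.1;0 3 0 0;0 2 0 0;0 0 0 0",
)

```text
time_s: 2.02
eef_pos: [0.4235, -0.132, 0.2254]
eef_rot: [3.14, 0.008, 1.274]
wrist_force: [0.5, -0.5, 0.2]
width: 0.087
```

```bash
python3 - <<'E'
from h import *
import cv2
s=sensors.sense();print(s["eef_pos"],s["eef_rot"],s["q"],s["time_s"])
o=np.zeros((560,784,3),np.uint8)
a=viewer.snapshot("scene")[150:250,290:430,::-1]; cv2.imwrite("pics/s1.png",cv2.resize(a,None,fx=5.6,fy=5.6,interpolation=cv2.INTER_CUBIC))
print(proj("scene",[[.4253,-.1215,.0],[.4253,-.1215,.078],[.4253,-.1005,.078],[.4253,-.1425,.078]]))
E
```

```text
[ 0.4235 -0.132   0.2254] [3.1398 0.0084 1.2742] [-0.4511  0.1266  1.8269 -0.0087  1.185  -0.1512] 2.0167
[[342.8812 213.3039]
 [345.5859 181.3637]
 [339.7086 183.8541]
 [351.3166 178.9355]]
```

View pics/s1.png

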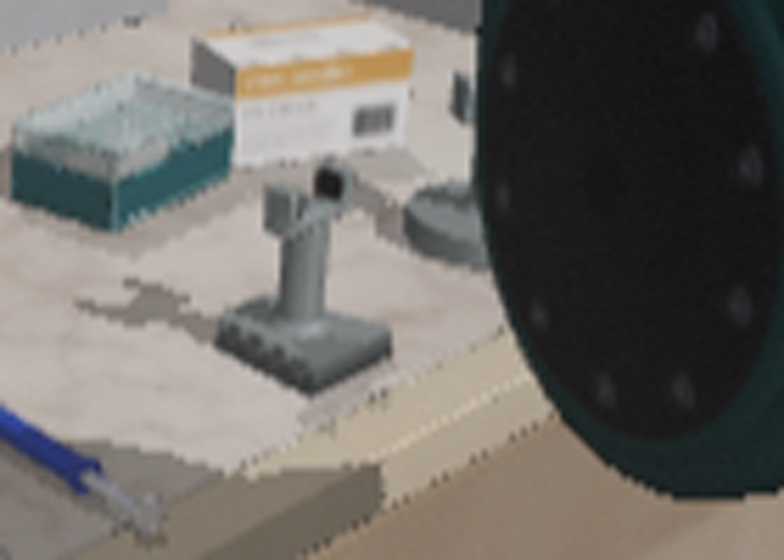

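Request:
play_rows(
  commands="1.1 -0.1 0 -0.11;0 0 0 -0.11;0 0 0 -0.1;0 0 0 0;0 0 0 0",
)

```text
time_s: 2.48
eef_pos: [0.4183, -0.1146, 0.2229]
eef_rot: [-3.131, 0.003, 1.612]
wrist_force: [-0.2, 0.0, -0.3]
width: 0.0865
```

Request:
play_rows(
  commands="-0.7 0.7 0 0.02;0 0 2 0;0 0 3 0;0 0 3 0;0 0 2 0;0 0 0 0;0 0 0 0",
)

```text
time_s: 3.07
eef_pos: [0.4284, -0.1225, 0.1217]
eef_rot: [-3.137, 0.007, 1.572]
wrist_force: [0.2, 0.4, 0.3]
width: 0.0874
```

Request:
play_rows(
  commands="0.1 -0.3 0 -0.02;0 0 3 0;0 0 3 0;0 0 2 0;0 0 1 0;0 0 0.5 0;0 0 0 0",
)

```text
time_s: 3.65
eef_pos: [0.4348, -0.1267, 0.0327]
eef_rot: [3.128, 0.016, 1.593]
wrist_force: [-0.1, -0.4, 0.6]
width: 0.0871
```

Request:
play_rows(
  commands="0.5 -0.9 0.6 0;0 0 0.4 0;0 0 0 0;0 0 0 0",
)

```text
time_s: 3.98
eef_pos: [0.4301, -0.124, 0.0265]
eef_rot: [3.12, 0.019, 1.593]
wrist_force: [0.1, -0.1, 0.4]
width: 0.0873
```

```bash
python3 - <<'E'
from h import *
import time
for i in range(4):
    s=sensors.sense();print(s["eef_pos"],s["eef_rot"],s["q"],s["q"][[1,2,4]].sum(),s["q"][0]-s["q"][5]+np.pi/2);viewer.snapshot("top")
E
```

```text
[ 0.4301 -0.124   0.0265] [3.1204 0.0195 1.5934] [-0.4281  0.4362  2.0531 -0.0141  0.6248 -0.4396] 3.114043356332893 1.5822846670450752
[ 0.4306 -0.1242  0.0266] [3.1195 0.0198 1.5933] [-0.4281  0.4361  2.0525 -0.0141  0.6245 -0.4396] 3.1131355866678723 1.5822341304342493
[ 0.4306 -0.1242  0.0265] [3.1196 0.0198 1.5934] [-0.4281  0.4364  2.0526 -0.0142  0.6242 -0.4396] 3.113227056447406 1.5822536088180068
[ 0.4304 -0.1241  0.0264] [3.12   0.0196 1.5934] [-0.4281  0.4366  2.0529 -0.0141  0.6241 -0.4396] 3.1136316794630066 1.5822465849651672
```

Request:
play_rows(
  commands="0.3 -0.6 0.5 0",
)

```text
time_s: 4.27
eef_pos: [0.4264, -0.1223, 0.0219]
eef_rot: [3.117, 0.021, 1.593]
wrist_force: [0.3, -0.5, 0.6]
width: 0.0868
```

Request:
play_rows(
  commands="0 0 0 0;0 0 0 0;0 0 0 0;0 0 0 0;0 0 0 0;0 0 0 0",
  claw=0.5,
  newtons=25,
)

```text
time_s: 4.77
eef_pos: [0.4237, -0.121, 0.0207]
eef_rot: [3.12, 0.019, 1.593]
wrist_force: [-0.8, -0.2, 0.9]
width: 0.0503
```

Request:
play_rows(
  commands="0 0 0 0;0 0 0 0;0 0 0 0;0 0 0 0;0 0 0 0;0 0 0 0;0 0 0 0;0 0 0 0",
)

```text
time_s: 5.43
eef_pos: [0.4238, -0.1213, 0.0212]
eef_rot: [3.12, 0.02, 1.594]
wrist_force: [-0.7, 0.0, -1.3]
width: 0.0173
```

Request:
play_rows(
  commands="0 0 -1 0;0 0 -2 0;0 0 -4 0;0 0 -4 0;0 0 -4 0;0 0 -4 0;0 0 -1 0;0 0 0 0",
)

```text
time_s: 6.1
eef_pos: [0.4155, -0.1153, 0.2266]
eef_rot: [3.131, 0.014, 1.593]
wrist_force: [-0.2, 0.2, -1.9]
width: 0.0176
```

Request:
play_rows(
  commands="1 -1.2 0 0;3 -1 0 0;4 0 0 0;4 0 0 0;4 0.1 0 0;4 0.1 0 0",
)

```text
time_s: 6.6
eef_pos: [0.3891, 0.0834, 0.2178]
eef_rot: [3.133, 0.019, 1.58]
wrist_force: [0.7, -0.5, -2.6]
width: 0.0178
```

Request:
play_rows(
  commands="4 0 -0.1 0;4 0 -0.1 0;4 1 -0.1 0.07;4 1.2 -0.1 0.07;3 1.2 -0.1 0.06;0 0 0 0;0 0 0 0",
)

```text
time_s: 7.18
eef_pos: [0.4179, 0.2847, 0.2056]
eef_rot: [-3.137, 0.024, 1.379]
wrist_force: [-0.5, -1.5, -3.1]
width: 0.0176
```

```bash
python3 - <<'E'
from h import *
import cv2
s=sensors.sense();print(s["eef_pos"],s["eef_rot"],s["time_s"])
a=viewer.snapshot("scene")[80:320,100:300,::-1]; a=cv2.resize(a,None,fx=2.3,fy=2.3,interpolation=cv2.INTER_CUBIC)
b=viewer.snapshot("top")[150:270,110:210,::-1]; b=cv2.resize(b,None,fx=3.3,fy=4.6,interpolation=cv2.INTER_CUBIC)
cv2.imwrite("pics/d1.png",np.hstack([a,b]))
E
```

```text
[0.4179 0.2847 0.2056] [-3.137   0.0239  1.3792] 7.1833
```

View pics/d1.png

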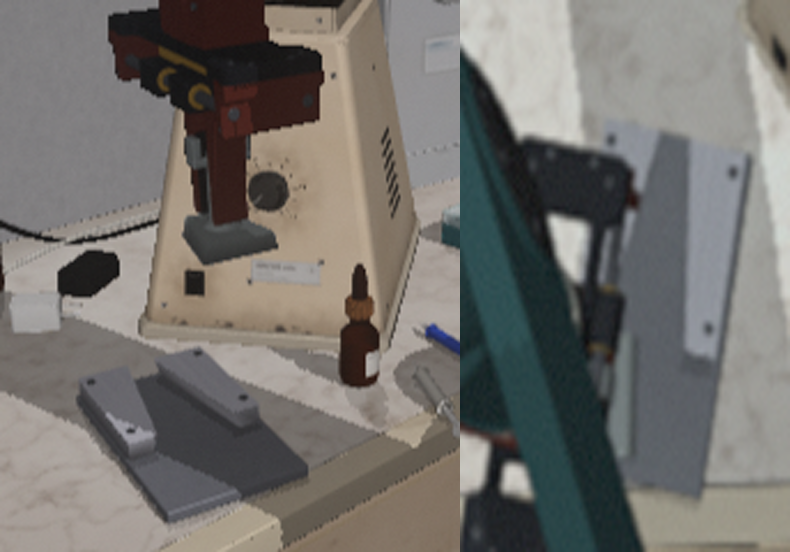

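The rest is held upright above the apron, with its foot at about (230,240) in the left panel. The dock's mouth is clear and no obstacles are near. Lowering.

Request:
play_rows(
  commands="1 -0.3 0 0.01;0 -0.2 3 0;0 -0.2 3 0;0 -0.2 3 0;0 -0.2 2 0;0 0 1 0",
)

```text
time_s: 7.78
eef_pos: [0.4076, 0.285, 0.0834]
eef_rot: [-3.141, 0.023, 1.362]
wrist_force: [-0.1, -0.5, -3.4]
width: 0.0181
```

Request:
play_rows(
  commands="1.1 1.1 1 0;0.1 0.1 2 0;0 0 1 0;0 0 0 0",
)

```text
time_s: 8.12
eef_pos: [0.417, 0.2846, 0.0383]
eef_rot: [-3.134, 0.03, 1.358]
wrist_force: [-0.0, -0.4, -2.4]
width: 0.0174
```

Request:
play_rows(
  commands="1.1 0.3 0 0;0 0 0.3 0;0 0 0.2 0",
)

```text
time_s: 8.37
eef_pos: [0.4219, 0.2923, 0.0335]
eef_rot: [-3.133, 0.032, 1.355]
wrist_force: [-0.9, 0.6, -3.1]
width: 0.0174
```

Request:
play_rows(
  commands="0.1 0 0.2 0;0 0 0.2 0",
)

```text
time_s: 8.53
eef_pos: [0.4233, 0.2938, 0.0307]
eef_rot: [-3.135, 0.03, 1.355]
wrist_force: [-4.4, -1.3, 21.9]
width: 0.0177
```

```bash
python3 - <<'E'
from h import *
import cv2
s=sensors.sense();print(s["eef_pos"],s["eef_rot"],s["wrist_force"],s["moment"])
a=viewer.snapshot("scene")[200:310,120:260,::-1]; cv2.imwrite("pics/d2.png",cv2.resize(a,None,fx=5,fy=5,interpolation=cv2.INTER_CUBIC))
E
```

```text
[0.4233 0.2938 0.0307] [-3.1349  0.0299  1.3547] [-4.4271 -1.312  21.8598] [-0.3033  0.5756  0.0289]
```

View pics/d2.png

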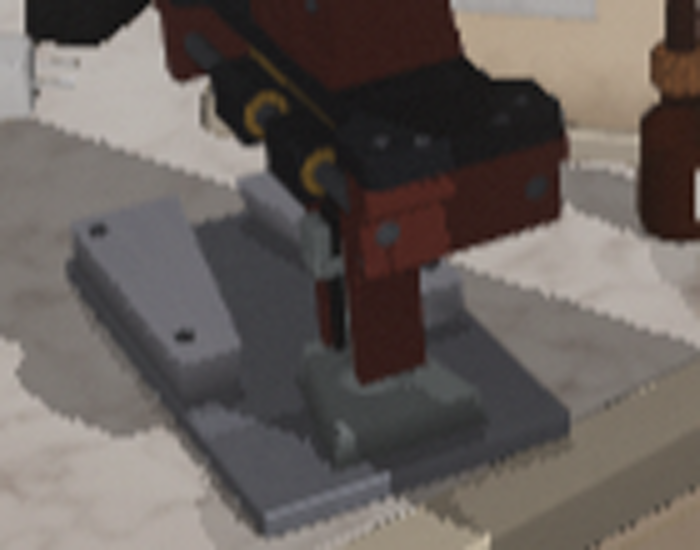

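Request:
play_rows(
  commands="0 0 -0.1 0;0 0 0 0;0 0 0 0",
  claw=3.5,
)

```text
time_s: 8.83
eef_pos: [0.4246, 0.2948, 0.0336]
eef_rot: [-3.138, 0.027, 1.355]
wrist_force: [0.2, -0.4, -0.5]
width: 0.0336
```

Request:
play_rows(
  commands="0 0 0 0;0 0 0 0;0 0 0 0;0 0 0 0;0 0 0 0",
  claw=0.5,
  newtons=15,
)

```text
time_s: 9.25
eef_pos: [0.425, 0.2951, 0.0341]
eef_rot: [-3.139, 0.026, 1.356]
wrist_force: [-0.2, -1.0, 1.3]
width: 0.0177
```

Request:
play_rows(
  commands="-0.1 1 0 0;0 1 0 0;0 1 0 0;0 1 0 0;0 1 0 0",
)

```text
time_s: 9.67
eef_pos: [0.4749, 0.2827, 0.0342]
eef_rot: [-3.137, 0.028, 1.357]
wrist_force: [-0.1, 0.8, 2.7]
width: 0.0174
```

Request:
play_rows(
  commands="0 1 0 0;0 1 0 0;0 1 0 0;0 0.6 0 0",
)

```text
time_s: 10.0
eef_pos: [0.5165, 0.2745, 0.0342]
eef_rot: [-3.139, 0.025, 1.355]
wrist_force: [-2.6, 6.4, 3.5]
width: 0.0176
```

Request:
play_rows(
  commands="0.2 0.3 0 0;0.1 0.3 0 0",
)

```text
time_s: 10.17
eef_pos: [0.5251, 0.2757, 0.0341]
eef_rot: [-3.139, 0.025, 1.354]
wrist_force: [-1.8, -0.1, 4.6]
width: 0.0173
```

Request:
play_rows(
  commands="0 0.3 0 0",
)

```text
time_s: 10.25
eef_pos: [0.5278, 0.2748, 0.0341]
eef_rot: [-3.138, 0.026, 1.354]
wrist_force: [-2.7, -0.3, 4.9]
width: 0.0175
```

Request:
play_rows(
  commands="0 0.3 0 0",
)

```text
time_s: 10.33
eef_pos: [0.53, 0.274, 0.0341]
eef_rot: [-3.137, 0.027, 1.355]
wrist_force: [-4.4, 1.8, 6.3]
width: 0.0181
```

Request:
play_rows(
  commands="0 0.3 0 0",
)

```text
time_s: 10.42
eef_pos: [0.5304, 0.2737, 0.0341]
eef_rot: [-3.132, 0.028, 1.354]
wrist_force: [-11.0, 6.5, 11.7]
width: 0.0175
```

Request:
play_rows(
  commands="0 0.3 0 0",
)

```text
time_s: 10.5
eef_pos: [0.5303, 0.2738, 0.0341]
eef_rot: [-3.127, 0.028, 1.354]
wrist_force: [-9.4, 5.5, 10.1]
width: 0.0174
```

Request:
play_rows(
  commands="0.15 0.35 0 0",
)

```text
time_s: 10.58
eef_pos: [0.5303, 0.274, 0.034]
eef_rot: [-3.121, 0.031, 1.354]
wrist_force: [-10.7, -3.1, 13.4]
width: 0.0176
```

```bash
python3 - <<'E'
from h import *
import cv2
s=sensors.sense();print(s["eef_pos"],s["eef_rot"],s["wrist_force"],s["moment"])
a=viewer.snapshot("scene")[180:310,120:260,::-1]; cv2.imwrite("pics/d3.png",cv2.resize(a,None,fx=4.5,fy=4.5,interpolation=cv2.INTER_CUBIC))
E
```

```text
[0.5303 0.274  0.034 ] [-3.1207  0.0313  1.3545] [-10.6983  -3.1093  13.3707] [-0.6898  1.422  -0.0837]
```

View pics/d3.png

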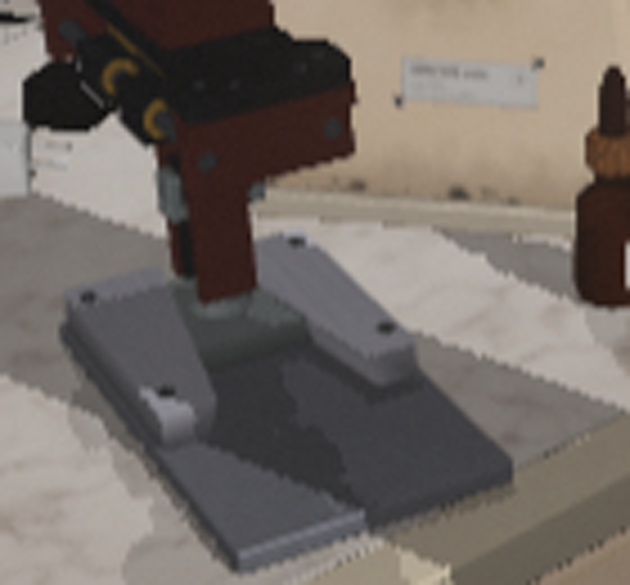

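Request:
play_rows(
  commands="0 0 0 0",
)

```text
time_s: 10.72
eef_pos: [0.5298, 0.274, 0.0342]
eef_rot: [-3.12, 0.032, 1.355]
wrist_force: [2.8, -0.2, 3.4]
width: 0.0177
```

Request:
play_rows(
  commands="0 0 0 0;0 0 0 0;0 0 0 0;0 0 0 0;0 0 0 0;0 0 0 0;0 0 0 0;0 0 0 0",
  claw=6.5,
)

```text
time_s: 11.38
eef_pos: [0.529, 0.2734, 0.0328]
eef_rot: [-3.119, 0.034, 1.356]
wrist_force: [0.5, -0.8, -0.4]
width: 0.0646
```

Request:
play_rows(
  commands="0 0 -1 0;0 0 -2 0;0 0 -2 0;0 0 -2 0",
)

```text
time_s: 11.72
eef_pos: [0.5273, 0.2738, 0.1019]
eef_rot: [-3.11, 0.04, 1.356]
wrist_force: [0.9, 0.1, -0.3]
width: 0.0648
```

Request:
play_rows(
  commands="0 0 -3 0;0 0 -4 0;0 0 -4 0;0 -4 0 0;0 -4 0 0;0 -4 0 0;4 -2 0 0;4 0 0 0;4 0 0 0;4 0 0 0;4 0 0 0;0 0 0 0",
)

```text
time_s: 12.72
eef_pos: [0.4344, 0.5048, 0.2304]
eef_rot: [-3.123, 0.03, 1.351]
wrist_force: [0.8, 0.8, 0.3]
width: 0.0652
```

```bash
python3 - <<'E'
from h import *
import cv2
s=sensors.sense();print(s["eef_pos"],s["time_s"],s["wrist_force"])
a=viewer.snapshot("scene")[190:310,140:260,::-1]; a=cv2.resize(a,None,fx=3.2,fy=4,interpolation=cv2.INTER_CUBIC)
a=cv2.resize(viewer.snapshot("scene")[180:300,140:240,::-1],None,fx=4,fy=4,interpolation=cv2.INTER_CUBIC)
b=viewer.snapshot("top")[170:270,130:220,::-1]; b=cv2.resize(b,(384,480),interpolation=cv2.INTER_CUBIC)
cv2.imwrite("pics/e1.png",np.hstack([a,b]))
th=-.205;H=np.array([.5296,.2740,.01])
ax=np.array([np.cos(th),np.sin(th),0]);ay=np.array([-ax[1],ax[0],0])
P=[H+[0,0,.078]+ay*.021*k for k in(-1,0,1)]+[H-ax*.028+ay*.028*k for k in(-1,1)]
p=proj("scene",P);print((p-[140,180])*4)
p=proj("top",P);print((p-[130,170])*[384/90,4.8]+[400,0])
E
```

```text
[0.4344 0.5048 0.2304] 12.7167 [0.7976 0.7606 0.3061]
[[147.4836 135.9294]
 [103.9591 146.6201]
 [ 59.3721 157.5718]
 [196.6822 306.6628]
 [ 81.7802 340.7863]]
[[591.492  106.415 ]
 [554.0122  98.6622]
 [516.5459  90.9122]
 [616.3427 186.6101]
 [521.8197 167.0241]]
```

View pics/e1.png

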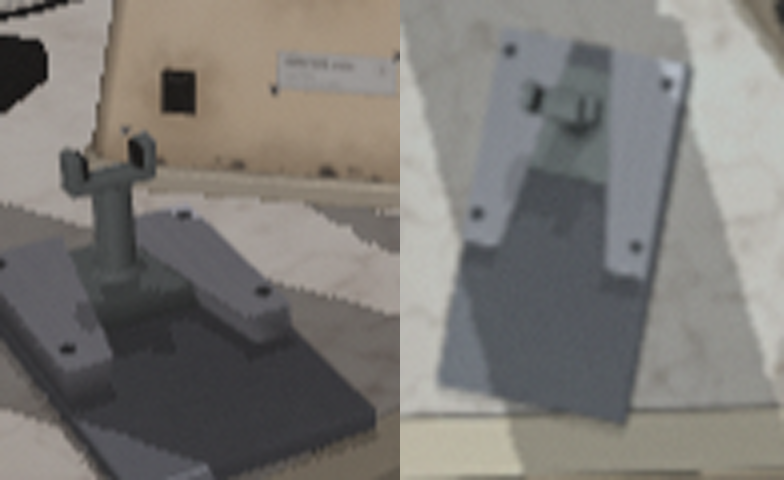

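```bash
python3 -c "
from cell import order; print(order.close_job())"
```

```text
the job is handed in; nothing more can be done
None
```

The dovetail rest is wedged between the dock's rails, and I handed the job in at about 13 s of the 48 s allowed.

- **What I did:** I gripped the rest by its post and carried it past the mixer on the robot's side. I set it on the apron narrow end first, then let go and gripped again so that the foot stood flat. Then I slid it forward between the rails.
- **Wedging:** it stopped moving under a push of about 11–12 N along the dock, inside the 8–15 N range. It stopped about 51 mm along the dock by my estimate of the dock's position, against the 50 mm given.
- **Last checks:** after I let go and backed off, both cameras showed the foot upright, square and between the two rails. The fork and the foot's back edge were within a few millimetres of where I predicted them. The wrist force was near zero and the gripper was touching nothing.
- **What disagreed:**
  - My first estimate of the dock's centre line was about 2 mm too far right. A side force of about 6 N showed this during the slide, and I corrected it.
  - The tool had drifted about 2–3 degrees from vertical by the end.
  - Setting the rest down pressed on the apron with about 22–25 N, below the 40 N limit.
- **Round rest:** I never moved to it or touched it, but I took no closing picture of it.

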